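Tip the power pack back and get the lifting blade under it

ROBOT

A 7-joint arm with a two-finger parallel gripper is mounted at the origin on a cart in front of the work surface, level with it; the furniture and walls round the work are solid. World frame = base frame: x ahead of the robot, y to its left, z up, the work surface at z = 0. Lengths are in m, angles in rad, forces in N, time in s.
With the tool pointing down it reaches from about 0.35 to 0.9 m from the base axis. Payload 8.1 kg.
Tool frame: the origin (TCP) lies at the very end of the fingers, on their centre line; the grasp point (between the pads) lies robot.grip_point_offset behind it (robot.grip_point_offset is the distance from the TCP to the grasp point, in m); z points along the fingers, y is the direction in which the jaws open and shut (so a half turn about z gives the same grasp; the last joint's range is limited). The gripper opens to 92 mm and grips with 3 to 60 N. Pads are 19 mm wide; open, the fingers measure 130 mm over their backs; the gripper's body (75 mm by 190 mm) begins 47 mm behind the grasp point.
Start: joints at [1.18, 0.434, 0.025, 1.573, -0.012, 1.134, -0.075], TCP at [0.177, -0.599, 0.227] pointing down, gripper open.
Joint ranges: [-2.62, 2.62], [-0.44, 2.09], [-1.27, 1.32], [0.08, 2.57], [-1.32, 4.46], [0.12, 2], [-2.74, 2.74]. Speed limits (rad/s): [2.22, 2.22, 3.01, 3.01, 3.14, 3.14, 3.14].

INTERFACE

Orientations are given as a unit quaternion [w, x, y, z].
In Python, from rig import robot gives the robot as it stands. Calls block until the motion is done:
- robot.reach(position, orientation): joint-space move of the TCP to a pose.
- robot.move_l(position, speed=0.15, rotation=None, guard=None): straight line of the TCP; rotation=None keeps the orientation; speed is the mean speed in m/s. With guard (N) it stops when the force on the tool has changed by that much, and returns True; else False.
- robot.move_j(angles): joint-space move.
- robot.gripper_to(opening, effort=None): finger opening in m; effort is the grip in N (None keeps the last); returns when the fingers have stopped.
- robot.dwell(seconds).
- robot.inverse_kinematics(position, orientation): joint angles nearest the present ones, or None.
- robot.get_image(name): name is "scene" or "top" or "wrist"; returns (picture, depth): 400x640x3 uint8, red, green, blue; 400x640 float32, m along the optical axis (not along the pixel's ray), 0 where there is no reading.
- robot.camera_model(name): a dict with "fov_y" (degrees; the focal length in pixels is half the picture's height over the tangent of half this angle, whatever the lens; pixels are square), "cx", "cy" (the principal point, pixels), "k1" (the pictures are not rectified: a ray, as slopes to the right and down, at radius r is drawn at 1 + k1 r^2 times it, then the intrinsics apply), "rvec" (rotation vector, rad) and "tvec" (3), from world to camera coordinates, as OpenCV has them. Camera axes: x right, y down, z forward; pixel columns grow to the right and rows downward; lengths in m; the calibration is good to about 2 mm. A picture is of the moment at which its call begins: read the wrist's pose just before it. camera_model takes no time and is no camera call; for the wrist camera it gives the pose at the moment of the call.
A pose or a line that the arm cannot do raises robot.PlanningError and nothing moves.
- robot.close_job(): hands the job in, once; it reports no verdict.
Readings, each from a call of its own:
- robot.get_time_s(): time.
- robot.get_joint_positions(): joint angles.
- robot.get_joint_vel(): joint speeds.
- robot.get_tau(): joint torques, N m.
- robot.get_tcp_pos(): TCP position.
- robot.get_tool_rot(): TCP orientation.
- robot.get_ft_force(): force on the tool from outside, world axes, zero at the start.
- robot.get_torque(): the same for the moment, N m.
- robot.get_opening(): finger opening in m.
Only numpy, scipy, OpenCV 4.12 (cv2) and the standard library are available. Lean on these libraries where they do the work, as an engineer would, in place of code of your own. Each camera call takes 0.05 s, during which the arm holds its last target. There are 200 camera calls.

TASK

The power pack is to be carried off on the lifting blade, so get the blade under it without lifting the pack off the worktop. First take the blade off its stand, lay it flat on the worktop and let go; then tip the pack back on its rear bottom edge until it leans against the cross bar by itself. Slide the flat blade straight and centred under the raised front, almost to the rear edge, then tip the pack gently forward again so that it stands level on the blade, and disturb nothing else.

Things in the scene. Friction and masses are not known exactly. Their poses are not given: they have to be found in the camera images.
- power_pack: grey upright box, 56 mm deep (x) x 90 mm wide (y) x 125 mm tall, 0.6 to 0.9 kg, centre of mass about 66 mm up, so it balances on its rear bottom edge when tipped back about 23 degrees. Origin: centre of the underside; +x to its back (towards the cross bar), -x to its front (sockets, display). A black D handle runs front to back on top. Must not be let fall or lifted.
- pack_handle (a point): middle of the top bar of the pack's D handle, 161 mm above the underside; the bar is 50 mm long (along the pack's x), 12 mm wide (y), 14 mm high, with 29 mm of open space under it; take it across its 12 mm width from above. Axes as the pack's.
- pack_heel (a point): middle of the pack's rear bottom edge, on which it tips; 28 mm behind the origin. Axes as the pack's.
- lean_rest: fixed stand behind the pack. Origin on the worktop under its rubber cross bar; +x points away from the pack. The bar is 14 mm thick, 130 mm long (y), axis 95 mm up. A 5 mm round rail on the worktop, front side 62 mm before (-x) the bar's axis, keeps the heel from sliding back; the heel starts 66 to 74 mm before the bar's axis. The pack leans stably on the bar at 29 to 34 degrees.
- lift_blade: flat steel blade, 178 mm long, 0.25 kg. Plate 70 x 70 x 4 mm; origin: centre of its underside; +x to the tip edge, +z its upper side. Two rods rise from the plate's rear to a level handle 30 mm wide (y), 10 mm thick, x from -50 to -143 mm, its middle 40 mm above the underside, with an 18 mm wide slot from x -98 to -133. Hangs handle end up by that slot; +z then points off the stand. Lies flat stably.
- blade_tip (a point): middle of the plate's tip edge at its underside, 35 mm ahead of the origin. Axes as the blade's.
- blade_grip (a point): a place to hold the handle across its 30 mm width: x -108 mm, 40 mm above the plate's underside; hanging, it is about 30 mm below the tongue. Axes as the blade's.
- hang_stand: fixed stand: base plate, square post (16 x 22 mm, 211 mm tall, origin at its foot on the worktop) and a flat steel tongue that sticks out level from the post along -x, 10 mm wide, 5 mm thick, 96 mm long, with a lip at its end standing 9 mm above it.
- tongue_seat (a point): point on the top of the tongue where the blade hangs, 205 mm above the worktop, 80 mm from the post's axis; the inner side of the lip is 14 mm further out (-x). Lift the blade 15 to 20 mm, then draw it out along -x. Axes as the stand's.
- beaker: small empty glass beaker, 43 mm across, 56 mm tall; leave alone. Origin: centre of the underside.
- vial: capped vial, 28 mm across, 56 mm tall; leave alone. Origin: centre of the underside.
- tape: roll of tape lying flat, 94 mm across, 19 mm high; leave alone. Origin: centre of the underside.
- meter: upright thermo-hygrometer, 42 x 50 x 84 mm; leave alone. Origin: centre of the underside.
- petri: petri dish, 74 mm across, 12 mm high; leave alone. Origin: centre of the underside.
- marker: black marker pen lying down, 102 mm long; leave alone. Origin: centre of the underside.

How it is judged:
By the outcome, as a careful person would: the job done as asked, in the order asked, and still so for the second after the job is handed in, with the robot touching nothing.
It also fails if it takes over 72 s, if anything falls off the work surface, if the arm or the gripper's body presses on something with over 40 N, if the wrist force passes 120 N, or if a joint passes its speed limit or range.

## Working session

There is one attempt and no reset: what is moved stays moved. The work goes in short steps, each a Python script; the robot and the scene stay as the last script left them, time stands still between calls to the robot, and variables do not carry over. Pictures are saved under pics/ and viewed, about 8 in all and at most 12, crops included, and the job is handed in when it is done.

```bash
ls; mkdir -p pics
cat > h.py <<'E'
import numpy as np, cv2
from rig import robot
from scipy.spatial.transform import Rotation as R
def cam(n):
    m=robot.camera_model(n); im,d=robot.get_image(n); return m,im,d
def rays(m,uv,h=400):
    f=h/2/np.tan(np.radians(m["fov_y"])/2); uv=np.atleast_2d(uv).astype(float)
    K=np.array([[f,0,m["cx"]],[0,f,m["cy"]],[0,0,1]])
    s=cv2.undistortPoints(uv[:,None],K,np.array([m["k1"],0,0,0.]))[:,0]
    return s
def c2w(m,p):
    Rm=cv2.Rodrigues(np.array(m["rvec"],float))[0]; return (np.atleast_2d(p)-np.array(m["tvec"]).reshape(1,3))@Rm
def onplane(m,uv,z):
    s=rays(m,uv); o=c2w(m,[[0,0,0]])[0]; p=c2w(m,np.c_[s,np.ones(len(s))])-o
    return o+p*((z-o[2])/p[:,2])[:,None]
def cloud(m,d):
    v,u=np.mgrid[0:400,0:640]; s=rays(m,np.c_[u.ravel(),v.ravel()]); z=d.ravel()[:,None]
    p=c2w(m,np.c_[s*z,z]).reshape(400,640,3); p[d==0]=np.nan; return p
def q(Rm):
    x=R.from_matrix(Rm).as_quat(); return [x[3],x[0],x[1],x[2]]
def Rtool(): 
    w=robot.get_tool_rot(); return R.from_quat([w[1],w[2],w[3],w[0]]).as_matrix()
def save(n,im): cv2.imwrite("pics/"+n,cv2.cvtColor(im,cv2.COLOR_RGB2BGR))
E
python3 - <<'E'
from h import *
for n in("scene","top","wrist"):
    m,im,d=cam(n); save(n+"0.png",im); np.savez(n+"0.npz",im=im,d=d,P=cloud(m,d)); print(n,m,c2w(m,[[0,0,0]]))
print(robot.grip_point_offset,robot.get_time_s(),robot.get_tcp_pos(),robot.get_tool_rot())
E
```

```text
pics
scene {'fov_y': 48.98024360434092, 'cx': 321.16058436259783, 'cy': 197.30094129926687, 'k1': -0.049607058839942396, 'rvec': array([ 2.07457158, -1.16950993,  0.52034291]), 'tvec': array([-0.29258133,  0.39750661,  1.20066638])} [[-0.37567409 -0.55377765  1.1123913 ]]
top {'fov_y': 48.1003944937887, 'cx': 325.1156459869081, 'cy': 198.3865899013596, 'k1': -0.005775453593007628, 'rvec': array([ 2.1613954 , -2.20167135,  0.11307836]), 'tvec': array([-0.01330547,  0.57052566,  1.33457599])} [[ 0.44787648 -0.00445046  1.38063626]]
wrist {'fov_y': 62.05142033170483, 'cx': 311.5009639612966, 'cy': 197.23566885950038, 'k1': -0.05811457910587485, 'rvec': array([-2.3471261 ,  1.75362165,  0.2252517 ]), 'tvec': array([-0.62277312, -0.02895508,  0.38893131])} [[ 0.2435797  -0.57775132  0.38317706]]
0.0188 0.15 [ 0.17725366 -0.59892975  0.22612886] [-5.78538270e-04  9.89666392e-01  1.43387856e-01 -1.45417622e-04]
```

```bash
python3 -c "
import cv2,numpy as np
a=cv2.imread('pics/top0.png');cv2.imwrite('pics/top0v.png',cv2.resize(a,(800,500),interpolation=cv2.INTER_CUBIC))"
```

```text
(no output)
```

View pics/top0.png

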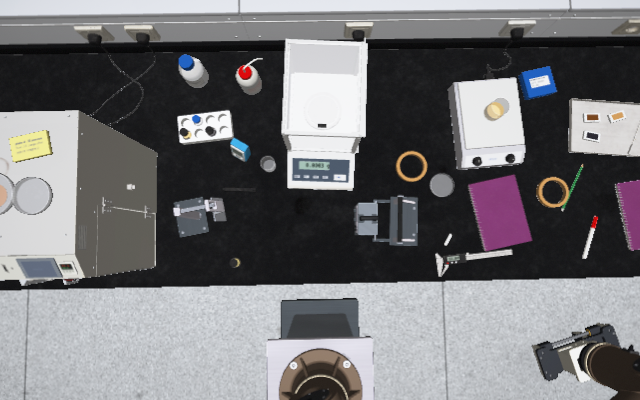

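View pics/scene0.png

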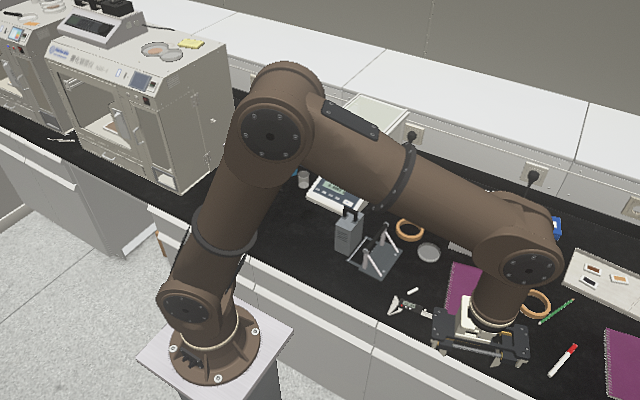

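The top view shows the pack at about (367,218), the lean rest right of it at (402,220), and the hang stand with the blade at about (200,213). The vial is at (236,262) and the beaker at (267,163). Next I'll crop those regions and print their point clouds.

Run:
```python
import numpy as np,cv2
D=np.load("top0.npz");im,P=D["im"],D["P"]
a=cv2.resize(im[150:280,150:280],(600,600),interpolation=cv2.INTER_CUBIC)[:,:400]
c1=cv2.resize(im[185:255,165:245],(400,350),interpolation=cv2.INTER_CUBIC)
c2=cv2.resize(im[185:255,345:425],(400,350),interpolation=cv2.INTER_CUBIC)
cv2.imwrite("pics/crop1.png",cv2.cvtColor(np.hstack([c1,c2]),cv2.COLOR_RGB2BGR))
np.set_printoptions(precision=3,suppress=True,linewidth=250)
Z=P[...,2]
print("stand heights(mm)");print((Z[190:242:3,168:234:3]*1000).round())
print("pack");print((Z[190:250:3,350:424:3]*1000).round())
for u,v in((195,215),(365,218),(402,220),(234,189),(236,262)):print(u,v,P[v,u])
```

```text
stand heights(mm)
[[  1.  -0.   2.  -2.   1.   3.   2.   3.  -4.  -3.   4.   0.   1.  -4.   2.   1.   0.   6.   4.   9.  13.   9.]
 [  3.   5.  -0.  -0.   1.   1.  -5.   3.   3.   1.   3.   0.   4.  -1.   3.   4.   0.  -8.   3.   2.   5.   3.]
 [  4.  -2.   3.   0.   2.   5.  -5.   2.   1.  -1.   1.   4.   3.   0.  -1.   3.  -2.  -2.   1.   0.   2.  -4.]
 [  0.  -0.   3.   3.   3.   3.  -4.  -1.   9.  15.   9.  11.   1.  -5.   0.  91.  73.  56.  33.  -0.   2.  -0.]
 [ -0.   3.   4.  13.  13.   9.  14.   8.  13.  16.   8.   7.   1. 215. 193. 182. 168. 154. 137.  -4.   6.   5.]
 [  1.  -1.  -0.  11.   8.   9.  14.   8.   9.  14.  10. 206. 206. 215. 208. 216. 172. 153. 139.  -6.  -3.   1.]
 [  1.   0. 212. 210. 203. 175. 203. 205. 203. 207. 209. 204. 204. 216.  -0. 101. 173. 154. 138.  -1.  -2.   4.]
 [  4.  -1. 217. 213. 207. 207. 204. 209.  94.  60.  10.  13.   9. 217. 198. 184. 166. 154. 139.  -1.   2.   1.]
 [  1.  -3.  -3. 208. 207. 185. 156. 127. 102.  69.  34.   8.  11.   8.   4.   5.  97.  68.  59.  37.  -2.   3.]
 [ -6.  -2.  -0.   6.  11. 148. 134. 119. 101.  71.  35.  12.  na
[... 2964 characters left out ...]
 100.   8.  10.   4.   8.   9.  -3.  -0.]
 [  1.   1.  -2.   3.   1.   0.  -1.   1.   1.   5.   2.  nan   1.  -1.   4.  50.  96. 103.   7.  11.   0.   6.  13.   4.   1.]
 [  3.  -1.   1.  -6.  -1.  -2.   2.  -5.   3.   6.   2.   5.   5.   8.   7.  58. 102.  98.  54.  40.  35.  11.  13.   4.  -1.]
 [  5.   3.  -4.   0.   1.   0.  -0.   4.  -1.   2.   1.   3.   6.  -4.  14.   8.  11.  10.  10.  10.  11.   8.   7.  -1.  -2.]
 [ -3.   2.   1.  -6.  -0.  -1.  -3.  -2.  -4.   2.   2.  -3.  -2.  -0.   2.  -2.   6.  -2.  -1.   5.   4.  -3.  -0.  -5.  -0.]]
195 215 [0.525 0.359 0.062]
365 218 [ 0.502 -0.129  0.167]
402 220 [ 0.497 -0.242  0.1  ]
234 189 [0.606 0.255 0.01 ]
236 262 [0.385 0.241 0.057]
```

View pics/crop1.png

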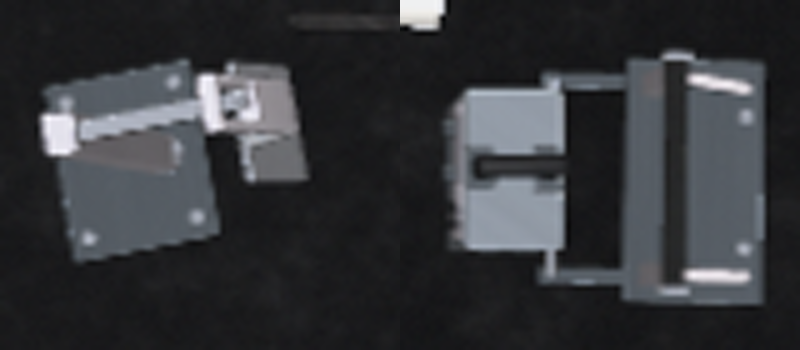

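The crop shows the post at crop (58,134), and the tongue runs right to its lip at about (243,102). The blade hangs at the lip, with its plate towards the pack. The pack's handle runs left to right, with the cross bar at its right, and the pack is almost square to world −y. Next I'll take closer wrist views of both.

```bash
cat >> h.py <<'E'
def down(yaw,flip=1):  # tool z down, tool x along yaw
    x=np.array([np.cos(yaw),np.sin(yaw),0]); z=np.array([0,0,-1.]); return np.c_[x,np.cross(z,x),z]
E
python3 - <<'E'
from h import *
np.set_printoptions(precision=4,suppress=True)
D=np.load("top0.npz"); m=robot.camera_model("top")
pts=[(176.6,211.8),(213.5,205.4),(205.5,205.5)]
for p,z in zip(pts,(.211,.205,.215)):print(p,onplane(m,p,z))
mw=robot.camera_model("wrist"); Rt=Rtool(); o=c2w(mw,[[0,0,0]])[0]; Rc=cv2.Rodrigues(mw["rvec"])[0].T
print("cam in tool",Rt.T@(o-robot.get_tcp_pos())); Rct=Rt.T@Rc; print(Rct)
# view poses
for name,t in (("pack",[.50,-.15,.1]),("stand",[.53,.30,.2])):
  for yaw in (np.pi/2,-np.pi/2):
    for h in (.30,.36,):
      Rr=down(yaw); ax=Rr@Rct[:,2]; off=Rr@(Rt.T@(o-robot.get_tcp_pos()))
      # camera position such that ray hits t with TCP height h
      cz=h+off[2]; c=np.array(t)-ax*((cz-t[2])/-ax[2]); p=c-off
      print(name,yaw,h,p,robot.inverse_kinematics(p,q(Rr)))
E
```

```text
(176.6, 211.8) [[0.5253 0.3663 0.211 ]]
(213.5, 205.4) [[0.5408 0.2718 0.205 ]]
(205.5, 205.5) [[0.5401 0.2902 0.215 ]]
cam in tool [ 0.0696 -0.0016 -0.1572]
[[-0.0004 -0.9679 -0.2515]
 [ 1.     -0.0005  0.0004]
 [-0.0006 -0.2515  0.9679]]
pack 1.5707963267948966 0.3 [ 0.5015 -0.1268  0.3   ] [ 0.6089  0.2614 -0.5814  1.6829  0.1505  1.2423 -0.0056]
pack 1.5707963267948966 0.36 [ 0.5014 -0.1112  0.36  ] [ 0.6015  0.2253 -0.6027  1.5813  0.1295  1.3753 -0.0146]
pack -1.5707963267948966 0.3 [ 0.4985 -0.1732  0.3   ] [-0.6182  0.3541  1.1692  1.7537 -0.3416  1.262  -2.5065]
pack -1.5707963267948966 0.36 [ 0.4986 -0.1888  0.36  ] [-0.5938  0.3113  1.1663  1.634  -0.2904  1.3894 -2.5334]
stand 1.5707963267948966 0.3 [0.5315 0.2972 0.3   ] [ 0.035   0.5473 -1.0173  1.4456  0.4655  1.4052 -0.9919]
stand 1.5707963267948966 0.36 [0.5315 0.3128 0.36  ] [-0.0055  0.5316 -1.0308  1.3164  0.4501  1.5354 -0.9857]
stand -1.5707963267948966 0.3 [0.5285 0.3028 0.3   ] [ 0.0449  0.5656 -1.0636  1.4438  0.4937  1.419   2.1166]
stand -1.5707963267948966 0.36 [0.5285 0.2872 0.36  ] [ 0.0643  0.5144 -1.0637  1.3548  0.4451  1.524   2.1808]
```

Run:
```python
from h import *
np.set_printoptions(precision=4,suppress=True)
Q=q(down(np.pi/2))
robot.reach([.5015,-.1268,.30],Q)
m,im,d=cam("wrist"); save("w1.png",im); np.savez("w1.npz",im=im,d=d,P=cloud(m,d),**m)
robot.gripper_to(.055)
robot.reach([.5285,.25,.36],Q)
m,im2,d=cam("wrist"); save("w2.png",im2); np.savez("w2.npz",im=im2,d=d,P=cloud(m,d),**m)
save("w12.png",cv2.resize(np.vstack([im,im2]),(480,600),interpolation=cv2.INTER_AREA))
print(robot.get_time_s(),robot.get_opening())
```

```text
4.525 0.0551123628898366
```

View pics/w12.png

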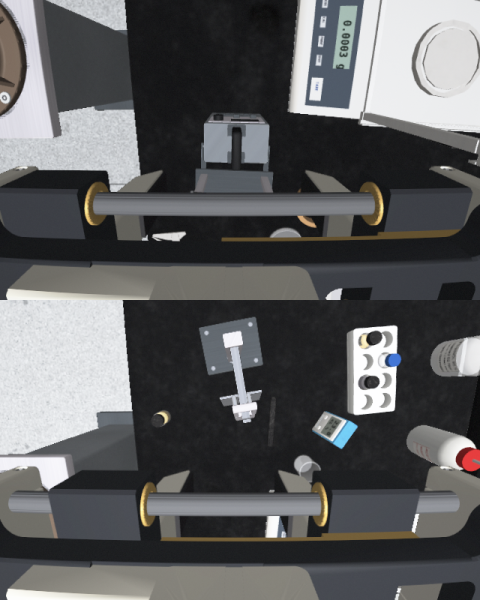

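Upper half (w1): the pack is at about full-res (315,187), seen from above with its handle pointing down the picture. Lower half (w2): the stand is at full-res (305,60) and the blade hangs at (322,135). Next I'll enlarge both.

Run:
```python
from h import *
a=np.load("w1.npz")["im"][140:265,255:380]; b=np.load("w2.npz")["im"][10:170,255:380]
I=np.zeros((512,800,3),np.uint8)
I[:400,:400]=cv2.resize(a,(400,400),interpolation=cv2.INTER_CUBIC); I[:512,400:]=cv2.resize(b,(400,512),interpolation=cv2.INTER_CUBIC)
save("c12.png",I)
```

```text
(no output)
```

View pics/c12.png

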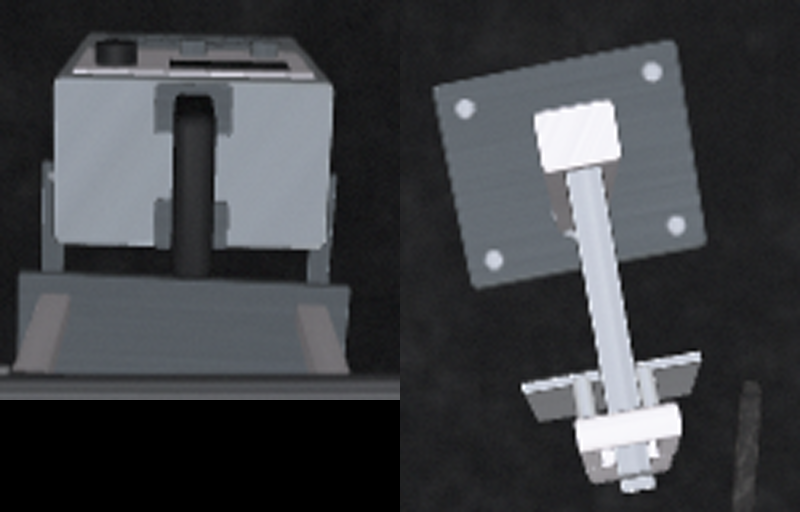

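Left half: the pack's top has its front edge corners at crop (55,80) and (332,84), rear corners at (57,243) and (329,247), and the handle bar along x≈193. Right half: the post top is at crop (578,137), the blade's upper end face is centred on (629,426), and the lip is at (638,484).

Run:
```python
from h import *
np.set_printoptions(precision=4,suppress=True)
w1=np.load("w1.npz");w2=np.load("w2.npz")
A=lambda p:np.array(p)/3.2-.5+.0+[255,140]+[.16,.16]
B=lambda p:(np.array(p)-[400,0])/3.2-.34+[255,10]
c=onplane(w1,A([(55,80),(332,82),(329,247),(57,243)]),.125);print("pack top FL FR RR RL",c[:,:2].tolist())
print("sizes",np.linalg.norm(np.diff(np.r_[c,c[:1]],axis=0),axis=1),"centre",c.mean(0))
b=onplane(w1,A([(194,97),(193,272)]),.168);print("bar",b,np.linalg.norm(b[1]-b[0]),b.mean(0))
f=c[1]-c[0];r=c[2]-c[3];print("yaw front,rear,side deg",[np.degrees(np.arctan2(v[1],v[0])) for v in (f,r,c[3]-c[0],c[2]-c[1],b[1]-b[0])])
post=onplane(w2,B([(535,115),(612,102),(621,158),(543,172)]),.211);print("post",post.mean(0),np.linalg.norm(np.diff(post,axis=0),axis=1))
h=onplane(w2,B([(577,418),(680,404),(681,432),(580,448)]),.215);print("blade end",h.mean(0),np.linalg.norm(np.diff(h,axis=0),axis=1))
lip=onplane(w2,B([(638,484)]),.214)[0];print("lip",lip)
for v in (h[1]-h[0],h[2]-h[3],lip-post.mean(0),h.mean(0)-post.mean(0),post[1]-post[0],post[2]-post[3]):print(np.degrees(np.arctan2(v[1],v[0])),np.linalg.norm(v))
# lean bar from top
T=np.load("top0.npz");P=T["P"];m=robot.camera_model("top")
M=(P[...,2]>.085)&(P[...,2]<.115)&(P[...,1]<-.19)&(P[...,1]>-.3)&(abs(P[...,0]-.5)<.1)
v,u=np.nonzero(M);rc=cv2.minAreaRect(np.c_[u,v].astype(np.float32));bx=onplane(m,cv2.boxPoints(rc),.1);print("leanbar",rc,bx.mean(0),bx[:,:2].tolist())
M=(P[...,2]>.115)&(P[...,2]<.135)&(abs(P[...,1]+.13)<.06)&(abs(P[...,0]-.5)<.08)
v,u=np.nonzero(M);rc=cv2.minAreaRect(np.c_[u,v].astype(np.float32));bx=onplane(m,cv2.boxPoints(rc),.125);print("packtop",rc,bx.mean(0))
```

```text
pack top FL FR RR RL [[0.4629985076261822, -0.11123563602416346], [0.5502006364537323, -0.11213915944610456], [0.5509733140087294, -0.1666837650287737], [0.4618763592103027, -0.16501431142890585]]
sizes [0.0872 0.0546 0.0891 0.0538] centre [ 0.5065 -0.1388  0.125 ]
bar [[ 0.5063 -0.1093  0.168 ]
 [ 0.506  -0.1601  0.168 ]] 0.05079078845493104 [ 0.5061 -0.1347  0.168 ]
yaw front,rear,side deg [np.float64(-0.5936348923233818), np.float64(-1.073453672951924), np.float64(-91.19536301492526), np.float64(-89.18840366816211), np.float64(-90.3404829444416)]
post [0.5301 0.3671 0.211 ] [0.0209 0.0145 0.0214]
blade end [0.5444 0.29   0.215 ] [0.0291 0.0078 0.0288]
lip [0.547  0.2732 0.214 ]
7.586866633820523 0.029141852194624285
8.886128345419445 0.028845773634860097
-79.77118997621047 0.09546017999430435
-79.49265600841677 0.07858887859890092
8.905265091550332 0.020902695238484304
9.55750414343617 0.02142332628947362
leanbar ((399.9468688964844, 219.49887084960938), (5.105228424072266, 47.11699676513672), 1.2188751697540283) [ 0.4993 -0.2359  0.1   ] [[0.43218191009373974, -0.22490968462360086], [0.5669499228993949, -0.23230664985385885], [0.566373856471497, -0.2470178980574049], [0.4315919785856376, -0.23948117372738725]]
packtop ((367.0, 218.5), (31.0, 20.0), 90.0) [ 0.5026 -0.1389  0.125 ]
```

```bash
cat >> h.py <<'E'
G=robot.grip_point_offset
def rot_tool(zt,yt):
    zt=np.array(zt,float);zt/=np.linalg.norm(zt);yt=yt-zt*(yt@zt);yt=yt/np.linalg.norm(yt);return np.c_[np.cross(yt,zt),yt,zt]
PACK=np.array([.505,-.138,0.]); YAW=np.radians(-90.6)
U=np.array([np.cos(YAW),np.sin(YAW),0]); V=np.array([-U[1],U[0],0])  # pack +x, pack +y
E
cat > a.py <<'E'
from h import *
import sys
np.set_printoptions(precision=3,suppress=True)
z=np.array([0,0,1.]); grip=np.array([.5444,.290,.180])
a=np.radians(9.3); t=np.array([np.cos(a),np.sin(a),0]); n=np.array([np.sin(a),-np.cos(a),0])
beta=np.radians(float(sys.argv[2]))
R1=rot_tool(-z*np.cos(beta)-n*np.sin(beta),t)
R2=rot_tool(U*np.cos(beta)-z*np.sin(beta),V)
tcp=lambda g,Rm:np.array(g)+Rm[:,2]*G
tip=PACK-U*.078; g2=tip-U*.143
P=[(tcp(grip-R1[:,2]*.09,R1),R1),(tcp(grip,R1),R1),(tcp(grip+z*.018,R1),R1),(tcp(grip+z*.018+n*.05,R1),R1),
   (tcp(g2+z*.16,R2),R2),(tcp(g2+z*.045,R2),R2),(tcp(g2+z*.0385,R2),R2),(tcp(g2+z*.040,R2)-R2[:,2]*.08,R2)]
if sys.argv[1]=="plan":
    for p,r in P: print(p,robot.inverse_kinematics(p,q(r)))
else:
    robot.reach(P[0][0],q(R1)); robot.move_l(P[1][0],.08)
    robot.gripper_to(0.02,55); print("open",robot.get_opening(),robot.get_ft_force())
    m,im,d=cam("scene"); save("s_grip.png",im)
    robot.move_l(P[2][0],.05); robot.move_l(P[3][0],.06); print(robot.get_ft_force())
    robot.move_l(P[4][0],.09,q(R2)); print(robot.get_time_s(),robot.get_opening(),robot.get_ft_force())
    m,im,d=cam("top"); save("t_carry.png",im)
E
for b in 45 55 65; do python3 a.py plan $b; done
```

```text
[0.553 0.24  0.23 ] [ 0.588  0.715 -1.017  1.712 -0.238  0.919  0.032]
[0.542 0.303 0.167] [ 0.485  0.805 -1.025  1.786 -0.167  0.723 -0.036]
[0.542 0.303 0.185] [ 0.489  0.778 -1.03   1.773 -0.185  0.753 -0.04 ]
[0.55  0.254 0.185] [ 0.56   0.778 -1.012  1.757 -0.196  0.822  0.031]
[0.507 0.07  0.147] [-0.318  0.676 -0.515  1.767  0.794  1.533 -1.203]
[0.507 0.07  0.032] [-0.367  0.837 -0.444  1.811  0.861  1.378 -1.336]
[0.507 0.07  0.025] [-0.369  0.847 -0.439  1.812  0.865  1.369 -1.343]
[0.508 0.126 0.083] [-0.422  0.799 -0.482  1.709  0.789  1.504 -1.293]
[0.554 0.232 0.221] [ 0.66   0.827 -1.03   1.73  -0.353  0.913  0.203]
[0.542 0.305 0.169] [ 0.558  0.908 -1.055  1.8   -0.309  0.713  0.158]
[0.542 0.305 0.187] [ 0.562  0.88  -1.062  1.79  -0.325  0.739  0.148]
[0.55  0.256 0.187] [ 0.625  0.875 -1.032  1.766 -0.33   0.824  0.203]
[0.507 0.072 0.145] [-0.216  0.598 -0.556  1.802  0.738  1.392 -1.124]
[0.507 0.072 0.03 ] [-0.275  0.755 -0.475  1.866  0.829  1.221 -1.268]
[0.507 0.072 0.023] [-0.279  0.764 -0.469  1.868  0.834  1.211 -1.276]
[0.508 0.118 0.09 ] [-0.31   0.699 -0.526  1.777  0.75   1.356 -1.221]
[0.555 0.226 0.21 ] [ 0.704  0.945 -1.02   1.737 -0.464  0.934  0.371]
[0.542 0.307 0.172] [ 0.603  1.014 -1.059  1.805 -0.459  0.734  0.359]
[0.542 0.307 0.19 ] [ 0.608  0.985 -1.067  1.799 -0.471  0.754  0.344]
[0.55  0.257 0.19 ] [ 0.665  0.976 -1.03   1.769 -0.463  0.851  0.375]
[0.507 0.075 0.143] [-0.097  0.531 -0.596  1.835  0.663  1.247 -1.021]
[0.507 0.075 0.028] [-0.171  0.684 -0.5    1.917  0.778  1.057 -1.173]
[0.507 0.075 0.021] [-0.176  0.694 -0.493  1.92   0.785  1.047 -1.182]
[0.508 0.109 0.095] [-0.179  0.612 -0.566  1.837  0.692  1.199 -1.116]
```

```bash
python3 a.py go 55
python3 - <<'E'
import cv2,numpy as np
a=cv2.imread("pics/s_grip.png")[130:400,180:480];b=cv2.imread("pics/t_carry.png")[130:300,170:430]
cv2.imwrite("pics/v1.png",np.vstack([cv2.resize(a,(400,360)),cv2.resize(b,(400,240))]))
E
```

```text
open 0.02947855827892741 [ 0.195 -1.463  0.166]
[-0.417  0.142 -1.508]
11.1 0.029644481034488194 [ 0.167  0.55  -2.941]
```

View pics/v1.png

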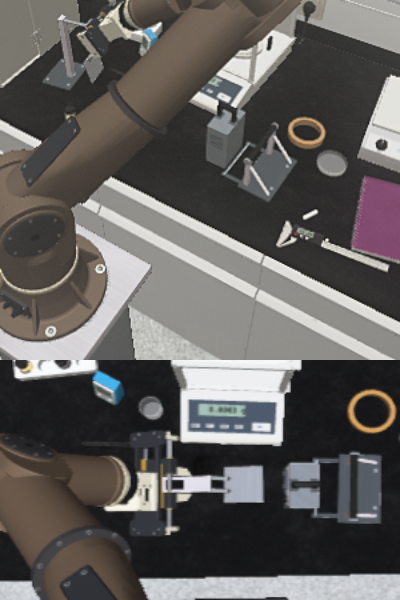

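The upper panel shows the gripper holding the hung handle. In the lower one the blade is off the stand and level in the air, with its plate at view (243,485), pointing at the pack. I'll lay it down and then measure it.

```bash
cat > b.py <<'E'
import sys; sys.argv=["a","none","55"]
src=open("a.py").read().split("if sys.argv")[0]; exec(src)
robot.move_l(P[5][0],.1); f0=robot.get_ft_force()
print("guard",robot.move_l(tcp(g2+z*.037,R2),.02,guard=5),robot.get_tcp_pos()-P[6][0],robot.get_ft_force()-f0)
robot.gripper_to(.055); robot.move_l(P[7][0]-R2[:,2]*.04,.15)
# over the pack handle
hb=PACK+z*.161; Rd=rot_tool(-z,V)
robot.reach(tcp(hb+z*.1,Rd),q(Rd))
for n in ("wrist","top"):
    m,im,d=cam(n); save(n+"_b.png",im); np.savez(n+"_b.npz",im=im,d=d,P=cloud(m,d),**m)
print(robot.get_time_s(),robot.get_tcp_pos())
E
python3 b.py
python3 - <<'E'
import cv2,numpy as np
a=cv2.imread("pics/wrist_b.png");b=cv2.imread("pics/top_b.png")[170:270,240:400]
cv2.imwrite("pics/v2.png",np.vstack([cv2.resize(a[:260],(640,260)),cv2.resize(b,(540,338),interpolation=cv2.INTER_CUBIC)[:,:,:] if 0 else np.hstack([cv2.resize(b,(540,338),interpolation=cv2.INTER_CUBIC),np.zeros((338,100,3),np.uint8)])]))
E
```

```text
guard False [-0.    -0.    -0.002] [-1.028  1.234  0.369]
15.9083 [ 0.505 -0.136  0.241]
```

View pics/v2.png

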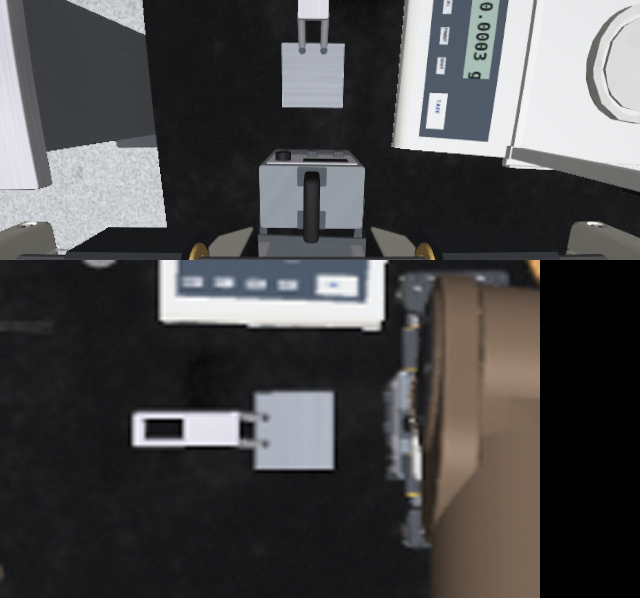

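The upper panel shows the plate flat at px (281–344, 43–107), and the pack's top front edge at y≈166 with the bar at x≈312. The lower panel shows the blade lying straight, pointing at the pack. Next I'll measure both in the same picture.

```bash
cat > meas.py <<'E'
from h import *
np.set_printoptions(precision=4,suppress=True)
w=np.load("wrist_b.npz");t=np.load("top_b.npz")
def rect(w,roi,zp,th,lab):
    y0,y1,x0,x1=roi; g=cv2.cvtColor(w["im"],cv2.COLOR_RGB2GRAY)[y0:y1,x0:x1]
    M=cv2.morphologyEx((g>th).astype(np.uint8),cv2.MORPH_OPEN,np.ones((9,9)))
    c=max(cv2.findContours(M,0,2)[0],key=cv2.contourArea); rc=cv2.minAreaRect(c)
    b=cv2.boxPoints(rc)+[x0,y0]; W=onplane(w,b,zp); s=np.linalg.norm(np.diff(W,axis=0),axis=1)
    e=[np.degrees(np.arctan2(*(W[i+1]-W[i])[1::-1])) for i in range(2)]
    print(lab,"c",W.mean(0),"size",s[:2],"ang",e); return W
rect(w,(30,118,262,362),.004,90,"plate wrist"); 
rect(w,(164,232,250,312-15),.125,90,"pack left half")
rect(w,(164,232,312+15,375),.125,90,"pack right half")
rect(t,(195,240,311,345),.004,90,"plate top")
rect(t,(206,230,275,314),.045,90,"handle top")
print(onplane(w,[(259.5,166),(364.5,166),(364.5,229),(259.5,229)],.125), onplane(w,[(312,178),(311.5,238)],.168))
E
python3 meas.py
```

```text
plate wrist c [ 0.5083 -0.0279  0.004 ] size [0.0698 0.0692] ang [np.float64(-0.544428758460618), np.float64(-89.38148306823331)]
pack left half c [ 0.4773 -0.1372  0.125 ] size [0.0307 0.0553] ang [np.float64(-0.6032480571631169), np.float64(-91.21467986222405)]
pack right half c [ 0.5352 -0.139   0.125 ] size [0.0308 0.0546] ang [np.float64(-0.46911139826315945), np.float64(-88.26243353563959)]
plate top c [ 0.5055 -0.0271  0.004 ] size [0.0708 0.0676] ang [np.float64(-91.04230013139038), np.float64(178.76198233545145)]
handle top c [0.5066 0.0465 0.045 ] size [0.0477 0.0268] ang [np.float64(-91.05066625028353), np.float64(179.08276846073886)]
[[ 0.4633 -0.111   0.125 ]
 [ 0.5506 -0.1119  0.125 ]
 [ 0.5523 -0.1674  0.125 ]
 [ 0.4605 -0.1665  0.125 ]] [[ 0.5069 -0.1131  0.168 ]
 [ 0.5061 -0.1583  0.168 ]]
```

```bash
cat >> h.py <<'E'
Z=np.array([0,0,1.])
def arc(th,piv,rel0):
    """grasp pose for pack pitched back by th about piv; rel0=(along U, up) of bar middle from piv when level"""
    c,s=np.cos(th),np.sin(th); a,b=rel0
    g=piv+U*(a*c+b*s)+Z*(-a*s+b*c); Rm=rot_tool(-Z*c-U*s,V); return g+Rm[:,2]*G,q(Rm)
HEEL=PACK+U*.028
E
cat > c.py <<'E'
from h import *
np.set_printoptions(precision=3,suppress=True)
A=[arc(np.radians(d),HEEL,(-.028,.161)) for d in (0,6,12,18,24,29,36)]
for p,o in A: assert robot.inverse_kinematics(p,o) is not None
robot.gripper_to(.04); robot.move_l(A[0][0],.1); robot.gripper_to(.005,30)
print("open",robot.get_opening(),robot.get_ft_force(),robot.get_time_s())
for p,o in A[1:6]:
    g=robot.move_l(p,.05,o,guard=20); print(g,robot.get_ft_force())
    if g: break
else:
    print(robot.move_l(A[6][0],.025,A[6][1],guard=4),robot.get_ft_force())
zt=Rtool()[:,2]; print("tilt",np.degrees(np.arctan2(zt@U,-zt[2])),robot.get_time_s())
m,im,d=cam("scene"); save("s_c.png",im)
E
python3 c.py
```

```text
open 0.011870244398500363 [-1.648 -0.623  0.896] 18.125
False [-1.661  2.181  4.386]
False [-1.486  1.019  6.514]
False [-2.099 -0.638  8.867]
False [-1.541 -1.535  9.016]
False [-2.477 -3.825 10.205]
True [-1.009  2.151  2.769]
tilt -32.09848440639841 20.75
```

The pack stopped against the bar at 32.1°, which fits the geometry. Release, back off, check the lean and go to the blade.

```bash
cat > d.py <<'E'
from h import *
np.set_printoptions(precision=3,suppress=True)
robot.gripper_to(.04); zt=Rtool()[:,2]; robot.move_l(robot.get_tcp_pos()-zt*.07,.12)
Rd=rot_tool(-Z,V); g=PACK-U*.221+Z*.040
robot.reach(g+Z*.16-Z*G,q(Rd)); robot.gripper_to(.05)
for n in ("scene","top","wrist"):
    m,im,d=cam(n); save(n+"_d.png",im); np.savez(n+"_d.npz",im=im,d=d,P=cloud(m,d),**m)
print(robot.get_time_s(),robot.get_ft_force())
E
python3 d.py
python3 - <<'E'
import cv2,numpy as np
a=cv2.imread("pics/top_d.png")[170:270,260:440];b=cv2.imread("pics/scene_d.png")[180:310,290:450];
R=lambda x:cv2.resize(x,(480,int(480*x.shape[0]/x.shape[1])),interpolation=cv2.INTER_CUBIC)
v=np.vstack([R(a),R(b)[:330]]);print(v.shape);cv2.imwrite("pics/v3.png",v[:600])
E
```

```text
24.1 [0.132 0.072 0.225]
(596, 480, 3)
```

View pics/v3.png

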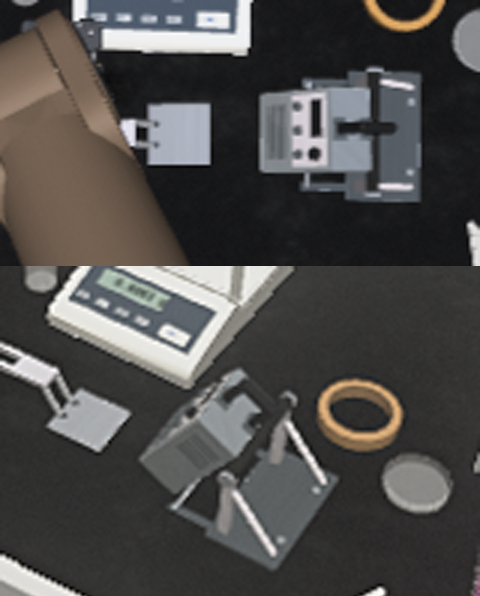

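The pack leans on the bar by itself: its front bottom edge is at crop x≈260, y 93–172, with the plate clear of it at x 148–210. Next I'll measure the edge against the plate in this same picture.

Run:
```python
import io,contextlib
with contextlib.redirect_stdout(io.StringIO()): exec(open("meas.py").read())
t=np.load("top_d.npz"); P=t["P"]
g=cv2.cvtColor(t["im"],cv2.COLOR_RGB2GRAY)
# sub-pixel front bottom edge by gradient along rows
pts=[]
for v in range(207,233,2):
    r=g[v,348:366].astype(float); k=np.argmax(np.diff(r)[:14]); pts.append((348+k+.5,v))
L=onplane(t,pts,.0297); f=np.polyfit(L[:,0],L[:,1],1); print("front bottom edge y@.505",np.polyval(f,.505),"ang",np.degrees(np.arctan(f[0])),[p[0] for p in pts])
# extents in x of front bottom edge
for u in (359,361,363):
    c=g[195:245,u].astype(float); dd=np.diff(c); print(u,195+np.argmax(dd[:20])+.5,195+30+np.argmin(dd[30:])+.5, onplane(t,[(u,195+np.argmax(dd[:20])+.5),(u,225+np.argmin(dd[30:])+.5)],.035)[:,0])
rect(t,(195,240,314,345),.004,90,"plate top")
w=np.load("wrist_d.npz"); save("wd.png",w["im"])
```

```text
front bottom edge y@.505 -0.1172618333877554 ang -1.4503334822399754 [np.float64(356.5), np.float64(356.5), np.float64(356.5), np.float64(356.5), np.float64(356.5), np.float64(356.5), np.float64(356.5), np.float64(356.5), np.float64(356.5), np.float64(356.5), np.float64(356.5), np.float64(356.5), np.float64(356.5)]
359 204.5 234.5 [0.549  0.4589]
361 204.5 234.5 [0.5489 0.4588]
363 204.5 234.5 [0.5488 0.4587]
plate top c [ 0.5055 -0.0271  0.004 ] size [0.0708 0.0676] ang [np.float64(-91.04230013139038), np.float64(178.76198233545145)]
```

Run:
```python
from h import *
np.set_printoptions(precision=3,suppress=True)
P=np.load("top0.npz")["P"]
M=(P[...,2]>.02)&(abs(P[...,1])<.14)&(P[...,0]>.56)&(P[...,0]<.8)
for a in np.arange(.56,.72,.02):
    s=P[M&(P[...,0]>=a)&(P[...,0]<a+.02)]
    if len(s): print(a,len(s),"zmax",np.percentile(s[:,2],98),"y",s[:,1].min(),s[:,1].max())
```

```text
0.5800000000000001 55 zmax 0.041384110390254594 y -0.10600558490426107 0.0063986674417389235
0.6000000000000001 458 zmax 0.05005037574350319 y -0.10852980597586594 0.08795075513149934
0.6200000000000001 450 zmax 0.05815391772201396 y -0.1088238945221533 0.08680342460430744
0.6400000000000001 459 zmax 0.06308435749114984 y -0.11157882651629505 0.1390857624626158
0.6600000000000001 480 zmax 0.0685039500248045 y -0.11161174014612334 0.13666275074610598
0.6800000000000002 503 zmax 0.18333527008924155 y -0.11377004636374029 0.1395045535488621
0.7000000000000002 1148 zmax 0.28787713132323506 y -0.12360763080933417 0.08474434365785881
```

```bash
cat > e.py <<'E'
from h import *
np.set_printoptions(precision=3,suppress=True)
Rd=rot_tool(-Z,V); g=PACK-U*.221+Z*.040; T=g-Z*G
robot.move_l(T,.12); robot.gripper_to(.02,30); print("open",robot.get_opening(),robot.get_ft_force())
robot.move_l(T+U*.075,.06); print(robot.get_ft_force())
print(robot.move_l(T+U*.095,.025,guard=4),(robot.get_tcp_pos()-T)@U,robot.get_ft_force(),robot.get_time_s())
for n in ("scene","top"):
    m,im,d=cam(n); save(n+"_e.png",im); np.savez(n+"_e.npz",im=im,d=d,P=cloud(m,d),**m)
E
python3 e.py
python3 - <<'E'
import cv2,numpy as np
a=cv2.imread("pics/top_e.png")[170:270,260:440];b=cv2.imread("pics/scene_e.png")[180:310,290:450];
R=lambda x:cv2.resize(x,(480,int(480*x.shape[0]/x.shape[1])),interpolation=cv2.INTER_CUBIC)
v=np.vstack([R(a),R(b)[:330]]);cv2.imwrite("pics/v4.png",v[:600])
E
```

```text
open 0.029421725977372755 [-0.016 -0.04   0.875]
[ 1.087 -0.997  0.447]
True 0.07567828792561325 [0.507 0.309 1.508] 27.7167
```

View pics/v4.png

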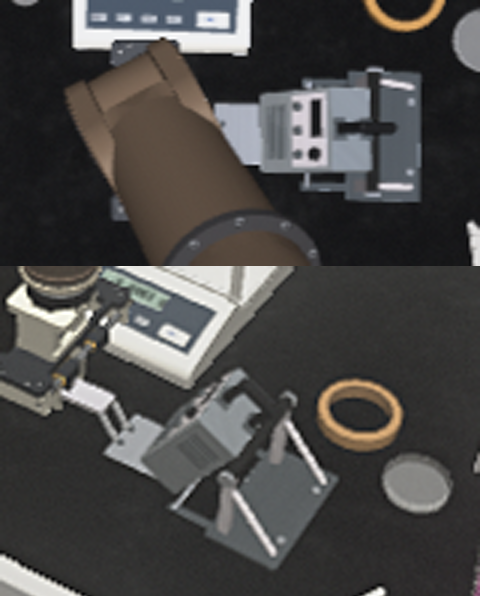

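The plate is entering centred under the raised front. The guard tripped at 75.7 mm as the move started, with under 1 N along the slide afterwards, so it was not contact. I'll continue with a higher guard.

```bash
cat > f.py <<'E'
from h import *
np.set_printoptions(precision=3,suppress=True)
Rd=rot_tool(-Z,V); T=PACK-U*.221+Z*.040-Z*G
for s in (.086,.0945):
    print(robot.move_l(T+U*s,.015,guard=7),(robot.get_tcp_pos()-T)@U,robot.get_ft_force()); robot.dwell(.15); print(robot.get_ft_force())
print(robot.get_time_s())
E
python3 f.py
```

```text
False 0.08649972913829783 [-0.305 -0.443  1.022]
[ 0.526 -0.836  1.408]
False 0.09467591050959417 [0.354 0.198 2.339]
[0.741 1.71  1.942]
29.6667
```

```bash
cat > g.py <<'E'
from h import *
np.set_printoptions(precision=3,suppress=True)
robot.gripper_to(.05); robot.move_l(robot.get_tcp_pos()+Z*.12,.15)
th=np.radians(32.1); p,o=arc(th,HEEL,(-.028,.161)); w=o
zt=R.from_quat([o[1],o[2],o[3],o[0]]).as_matrix()[:,2]
robot.reach(robot.get_tcp_pos()+Z*.10,robot.get_tool_rot())
robot.reach(p-zt*.08,o); robot.gripper_to(.04)
m,im,d=cam("wrist"); save("w_g.png",im)
robot.move_l(p,.08); f0=robot.get_ft_force(); robot.gripper_to(.005,25)
print("open",robot.get_opening(),f0,robot.get_ft_force(),robot.get_time_s())
E
python3 g.py
```

```text
open 0.012068656645333542 [ 0.497  0.337 -0.05 ] [-0.92  -0.007  1.634] 34.9
```

```bash
cat > i.py <<'E'
from h import *
np.set_printoptions(precision=3,suppress=True)
e=.0085; tc=np.arctan(.004/e); s=.004/np.sin(tc); piv=HEEL-U*e+Z*.004; print("contact deg",np.degrees(tc))
W=[arc(tc,HEEL,(-.028,.161))]+[arc(np.radians(d),piv,(-.028+s,.161)) for d in (20,15,10,5,2)]
for p,o in W:
    g=robot.move_l(p,.04,o,guard=25); print(g,robot.get_ft_force())
    if g: break
else:
    p,o=arc(0,piv,(-.028+s,.161)); print(robot.move_l(p,.015,o,guard=8),robot.get_ft_force())
zt=Rtool()[:,2]; print("tilt",np.degrees(np.arctan2(-zt@U,-zt[2])),robot.get_tcp_pos()-p,robot.get_time_s())
m,im,d=cam("scene"); save("s_i.png",im)
E
python3 i.py
```

```text
contact deg 25.20112364547507
False [-0.526 -2.553  7.018]
False [ 0.172 -1.075  7.783]
False [-1.481 -1.25   7.877]
False [-0.879  0.079  7.852]
False [-0.629  0.777  5.52 ]
False [0.193 0.54  4.246]
False [-0.806  0.47  -0.305]
tilt 0.019219045044980596 [-0.    -0.001 -0.   ] 38.1833
```

Run:
```python
import cv2
b=cv2.imread("pics/s_i.png")[180:310,270:450];cv2.imwrite("pics/v5.png",cv2.resize(b,(720,520),interpolation=cv2.INTER_CUBIC))
```

```text
(no output)
```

View pics/v5.png

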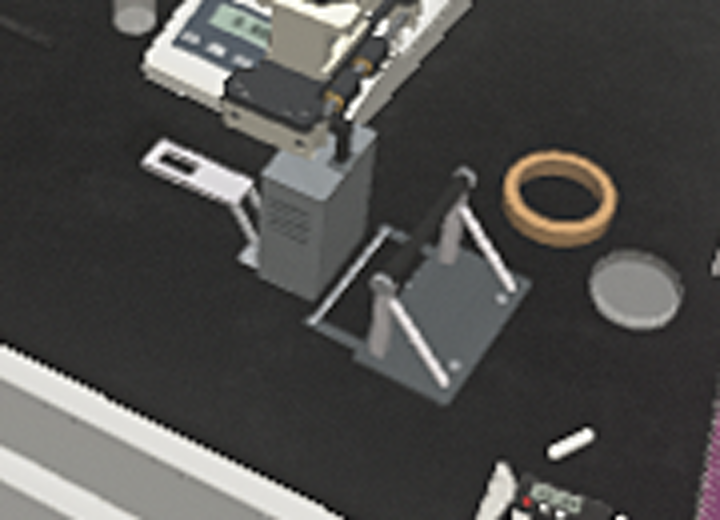

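The pack stands upright on the blade with almost no force on the tool. I'll release, back off, and check with the top and wrist views.

```bash
cat > j.py <<'E'
from h import *
np.set_printoptions(precision=4,suppress=True)
robot.gripper_to(.04); p=robot.get_tcp_pos(); robot.move_l(p+Z*.14,.12)
m,im,d=cam("wrist"); np.savez("wrist_j.npz",im=im,d=d,P=cloud(m,d),**m)
Rd=rot_tool(-Z,V); robot.reach([.40,.22,.38],q(Rd))
m,im2,d=cam("top"); np.savez("top_j.npz",im=im2,d=d,P=cloud(m,d),**m); P=cloud(m,d)
print(robot.get_time_s())
M=(abs(P[...,2]-.128)<.012)&(abs(P[...,1]+.14)<.05)&(abs(P[...,0]-.505)<.05); A=P[M]
print("top plane z",A[:,2].mean(),np.degrees(np.linalg.lstsq(np.c_[A[:,:2]-A[:,:2].mean(0),np.ones(len(A))],A[:,2],rcond=None)[0][:2]))
a=im[0:260,190:450]; b=im2[180:260,280:420]
save("v6.png",np.hstack([cv2.resize(a,(400,400),interpolation=cv2.INTER_CUBIC),cv2.copyMakeBorder(cv2.resize(b,(400,229),interpolation=cv2.INTER_CUBIC),0,171,0,0,cv2.BORDER_CONSTANT)]))
E
python3 j.py
```

```text
41.7583
top plane z 0.1287851873821145 [ 0.5811 -0.7874]
```

View pics/v6.png

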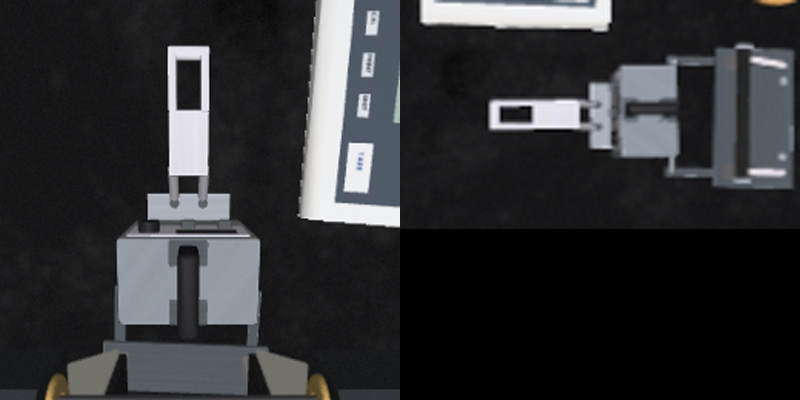

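Run:
```python
from h import *
np.set_printoptions(precision=4,suppress=True)
t=np.load("top_j.npz");w=np.load("wrist_j.npz")
T=lambda x,y:((x-400)/2.857+280-.33,y/2.857+180-.33)
W=lambda x,y:(x/1.538+190-.18,y/1.538-.18)
for lab,c,F,he,pr,pf in (("top",t,T,[(489,114)],[(678,111)],[(622,111)]),("wrist",w,W,[(188.5,46)],[(188.5,324)],[(188.5,238)])):
    e=onplane(c,F(*he[0]),.045)[0]; r=onplane(c,F(*pr[0]),.129)[0]; f=onplane(c,F(*pf[0]),.129)[0]
    print(lab,"handle end",e[:2],"tip y",e[1]-.178,"pack rear y",r[1],"front",f[1],"short of heel",e[1]-.178-r[1])
b=onplane(w,[W(148,194),W(228,194),W(170,110),W(208,110)],.004); b[2:]=onplane(w,[W(168.5,110),W(209.5,110)],.045)
print("plate mid x",b[:2,0].mean(),b[0,1],"handle mid x",b[2:,0].mean(),b[2,1])
k=onplane(w,[W(117,240),W(260,238),W(259,324),W(118,324)],.129); print("pack",k[:,:2].tolist(),k.mean(0))
# other things moved?
a=np.load("top0.npz")["im"].astype(int); d=abs(a-t["im"]).max(2)>60
d[:, :]=d; n,l,s,c=cv2.connectedComponentsWithStats(cv2.morphologyEx(d.astype(np.uint8),cv2.MORPH_OPEN,np.ones((3,3))));print(s[1:].tolist())
```

```text
top handle end [0.5059 0.0202] tip y -0.15777900091864952 pack rear y -0.16634782050166388 front -0.11146514049329033 short of heel 0.008568819583014364
wrist handle end [0.5087 0.0188] tip y -0.15915992828306166 pack rear y -0.16440556790904226 front -0.10929673066008519 short of heel 0.005245639625980597
plate mid x 0.5072794256779571 -0.0877652342654693 handle mid x 0.5086279921073594 -0.025180461074575763
pack [[0.4632408417692532, -0.11001188223498859], [0.5511609873243412, -0.10972117989798114], [0.5518670125851135, -0.16490311435249966], [0.461466952765628, -0.16393822283686676]] [ 0.5069 -0.1371  0.129 ]
[[204, 198, 21, 20, 264], [206, 208, 4, 4, 15], [344, 209, 10, 23, 194], [311, 215, 10, 11, 61], [316, 215, 5, 3, 15], [326, 214, 17, 11, 176], [211, 222, 13, 11, 100], [227, 223, 3, 3, 9], [222, 232, 3, 9, 27], [104, 234, 183, 166, 13608], [211, 245, 8, 19, 96], [204, 247, 5, 4, 17], [221, 252, 5, 33, 124], [532, 323, 108, 77, 4373], [576, 369, 3, 3, 9], [304, 391, 32, 9, 219], [281, 396, 7, 4, 22]]
```

```bash
python3 -c "
from rig import robot
robot.close_job();print(robot.get_time_s())"
```

```text
the job is handed in; nothing more can be done
the job is handed in; nothing more can be done
```

The pack stands level on the blade, and I handed the job in at about 42 s of the 72 s allowed.

**What I did:**
1. I took the blade off its tongue, laid it flat on the worktop in line with the pack and let go.
2. I tipped the pack back about its heel until it met the bar at 32.1°, then released it. It stayed leaning by itself.
3. I gripped the blade again and slid it straight in under the raised front.
4. I tipped the pack forward onto the blade, let go and moved the arm clear.

**Last checks:**
- **Height and tilt:** the pack's top is at 128.8 mm, against 129 mm expected (125 mm pack plus 4 mm plate). The fitted tilt is under 1°, which is within the depth noise.
- **Blade depth:** the two cameras disagree. The blade tip is about 8.6 mm short of the rear edge by the top camera and 5.2 mm by the wrist camera.
- **Centring:** the plate is within about 1 mm of the pack's centre line. The wrist picture suggests the blade is turned about 1° from the pack's axis.
- **Forces:** tool readings between moves stayed at about 10 N or less. One 4 N guard tripped early in the slide; the reading then fell to about 1 N or less along the slide, so I took it as a starting jolt and continued.
- **Other objects:** comparing the top pictures from before and after shows changes only where the blade, the pack's front, the hang stand (blade gone) and the arm are. At the final check the arm covered the vial, so I could not confirm the vial visually; no planned move went near it.

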